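# Load the keyed tube block into the dry block heater

### The job

Get the dry block heater ready: take the blue tube block, turn it so that its flat matches the flat of the heater's round well, lower it in until it sits fully home without letting it fall, and then shut the clear hood all the way. Leave the silver block and everything else on the bench where it stands.

Things in the scene. Friction and masses are not known exactly. Their poses are not given: they have to be found in the camera images.
- blue_grip (a point): Centre of the black lifting grip of the loose blue tube block (0.3 to 0.65 kg): a level flat-sided bar 60 mm long, 14 mm thick, 16 mm high, on two legs, on the block's axis, 32 mm above the block's top face, 72 mm above its underside. Axes: z up; x along the bar, with the block's flat on the -x side; y across the bar. The block stands level on the bench at the start.
- blue_flat (a point): Middle of the flat on the side of the blue block, half-way up it. The block is an aluminium disc, 84 mm diameter, 40 mm high, anodised blue, with six large dark tube wells in its top. The flat is 54 mm long, 32 mm from the axis towards the block's -x, and has a white line along its upper edge. The lower edge is chamfered 4 mm. Axes as for blue_grip.
- blue_block: The same blue block; origin at the centre of its underside, axes as for blue_grip.
- silver_grip (a point): Centre of the lifting grip of the second block, bare aluminium with many small wells: same shape, size and axes as the blue one. A bystander: leave it.
- well (a point): Centre of the mouth of the heater's round well, level with its aluminium deck, 95 mm above the bench. The well is 88 mm in diameter, 32 mm deep. Axes: z up, x to the back of the heater (hinge side), y across. The block goes in only with its x axis along this one; home, it stands 8 mm out of the deck, its grip centre 40 mm above this point. Turned wrong it stays 32 mm too high and the hood cannot shut.
- well_flat (a point): Middle of the upper edge of the well's one flat wall: a copper-coloured pad 62 mm wide on the front side (-x, towards the robot), 34 mm from the well's axis. All round the block there is 2 mm of play.
- heater: Dry block heater, cream, fixed to the bench; origin on the bench under the well's axis, axes as for well. Deck: from 85 mm in front of the well's axis to 120 mm behind it, 85 mm to either side. In front of the deck a console slopes down to 40 mm above the bench at 155 mm from the axis.
- hood (a joint): Hinge of the clear hood: 0 shut, growing as it opens; starts 1.10 to 1.18 rad open, stop at 1.2; friction holds it where it is left (some 4 N on the lip moves it). Open, it leans over the back of the well, so an upright gripper at the seated block runs into it: hold the block level with the gripper leaning 30 to 45 degrees to the front (-x) in the plane of the bar, fingers pointing down and back.
- hood_hinge (a point): Middle of the hood's hinge axis, 95 mm behind the well's axis and 2 mm above the deck; the axis runs along the heater's y. The hood is a clear box without floor or back wall: 165 mm from hinge to front face, 150 mm wide, 70 mm high outside, walls 4 mm, sitting on the deck when shut.
- hood_lip (a point): Middle of the upper face of the blue finger lip at the foot of the hood's front face, 175 mm from the hinge axis; shut, 8 mm above it. Lip 60 mm wide, 20 mm out from the face, 8 mm thick. Axes turn with the hood; shut: x to the back, z up. A fingertip put from above into the corner of lip and front face, carried forward and down along the arc about the hinge, shuts the hood.
- beaker: Glass beaker, 72 mm diameter, 96 mm high; origin at its foot. Bystander.
- tip_box: Pink box of pipette tips with a yellow rack, 122 x 84 x 58 mm; origin at its foot. Bystander.
- reservoir: White open reagent reservoir, 85 x 125 x 30 mm; origin at its foot. Bystander.
- pcr_rack: Low black tube rack, 62 x 110 x 26 mm; origin at its foot. Bystander.
- reagent_bottle: Glass bottle with blue cap, 72 mm diameter, 142 mm high; origin at its foot. Bystander.
- tube_rack: Orange rack with four capped tubes, 70 x 130 x 111 mm; origin at its foot. Bystander.
- bench_timer: White bench timer, 60 x 75 x 20 mm; origin at its foot. Bystander.
Not all that is in view belongs to the job. Of the things that look like the blue_block, take the one that is farthest to the robot's left at the start.

How it is judged:
By the outcome, as a careful person would: the job done as asked, in the order asked, and still so for the second after the job is handed in, with the robot touching nothing.
It also fails if it takes over 53 s, if anything falls off the work surface, if the arm or the gripper's body presses on something with over 40 N, if the wrist force passes 120 N, or if a joint passes its speed limit or range.

### The arm

A 7-joint arm with a two-finger parallel gripper is mounted at the origin on the work surface. World frame = base frame: x ahead of the robot, y to its left, z up, the work surface at z = 0. Lengths are in m, angles in rad, forces in N, time in s.
With the tool pointing down it reaches from about 0.425 to 0.825 m from the base axis. Payload 3.6 kg.
Tool frame: the origin (TCP) lies where the fingers leave the gripper's body, on its centre line; the fingertips stand 73 mm ahead of it and the grasp point (between the pads) lies 54 mm ahead of it; x points along the fingers, y is the direction in which the jaws open and shut, and the axes are right-handed (so a half turn about x gives the same grasp; the last joint's range is limited). The gripper opens to 85 mm and grips with 20 to 120 N. Pads are 22 mm wide; open, the fingers measure 114 mm over their backs; the gripper's body (76 mm by 85 mm) begins 54 mm behind the grasp point. The pads swing forward as they close: fully open they stand 13 mm farther back than shut.
Start: joints at [1.23, 0.615, -0.013, 1.423, 0.008, 1.103, -0.04], TCP at [0.201, -0.618, 0.304] pointing down, gripper open.
Joint ranges: [-3.12, 3.12], [-0.3, 2.06], [-1.34, 1.32], [0.26, 2.42], [-1.36, 4.5], [0.01, 1.98], [-2.84, 2.84]. Speed limits (rad/s): [2.79, 2.79, 3.14, 3.14, 3.14, 3.14, 3.14].

### API

Orientations are given as a unit quaternion [x, y, z, w].
In Python, from station import arm, snapshot, camera_info, ticket gives the robot as it stands. Calls block until the motion is done:
- arm.movep(position, orientation): joint-space move of the TCP to a pose.
- arm.line_to(position, velocity=0.15, ori=None): straight line of the TCP; ori=None keeps the orientation; velocity is the mean speed in m/s.
- arm.move_j(angles): joint-space move.
- arm.move_gripper(opening, effort=None): opening from 0.0 (shut) to 1.0 (fully open); effort is the grip in N (None keeps the last); returns when the fingers have stopped.
- arm.pause(seconds).
- arm.ik(position, orientation): joint angles nearest the present ones, or None.
- snapshot(name): name is "side" or "top"; returns the picture (384x512x3 uint8, blue, green, red); there is no depth.
- camera_info(name): a dict with "fx", "fy", "cx", "cy" (pixels), "dist_coeffs" ([k1, k2, p1, p2, k3] as OpenCV has them; the pictures are not rectified), "R" (3x3) and "t" (3): a world point X has camera coordinates R X + t. Camera axes: x right, y down, z forward; pixel columns grow to the right and rows downward; lengths in m; the calibration is good to about 2 mm. A picture is of the moment at which its call begins. camera_info takes no time and is no camera call.
A pose or a line that the arm cannot do raises arm.MotionError and nothing moves.
- ticket.finish_job(): hands the job in, once; it reports no verdict.
Readings, each from a call of its own:
- arm.read_time(): time.
- arm.read_joint_positions(): joint angles.
- arm.read_dq(): joint speeds.
- arm.read_effort(): joint torques, N m.
- arm.read_tool_pos(): TCP position.
- arm.read_eef_rot(): TCP orientation.
- arm.read_ft_force(): force on the tool from outside, world axes, zero at the start.
- arm.read_wrist_torque(): the same for the moment, N m.
- arm.read_opening(): opening from 0.0 (shut) to 1.0 (fully open).
Only numpy, scipy, OpenCV 4.12 (cv2) and the standard library are available. Lean on these libraries where they do the work, as an engineer would, in place of code of your own. Each camera call takes 0.05 s, during which the arm holds its last target. There are 200 camera calls.

## Working session

There is one attempt and no reset: what is moved stays moved. The work goes in short steps, each a Python script; the robot and the scene stay as the last script left them, time stands still between calls to the robot, and variables do not carry over. Pictures are saved under pics/ and viewed, about 8 in all and at most 12, crops included, and the job is handed in when it is done.

```bash
ls; mkdir -p pics; python3 - <<'E'
from station import arm, snapshot, camera_info
import cv2
for n in("side","top"):
    im=snapshot(n); cv2.imwrite(f"pics/{n}0.png",im)
    c=camera_info(n); print(n,c)
print(arm.read_time(),arm.read_tool_pos(),arm.read_eef_rot())
E
```

```text
pics
side {'fx': 432.9891105092342, 'fy': 432.9891105092342, 'cx': 245.65955406751013, 'cy': 193.7033288846553, 'dist_coeffs': array([0.04671144, 0.        , 0.        , 0.        , 0.        ]), 'R': array([[-0.86553171, -0.50071854,  0.01165351],
       [-0.31296871,  0.52253293, -0.79310146],
       [ 0.39103126, -0.69010165, -0.60897805]]), 't': array([0.38811903, 0.26035111, 1.1639229 ])}
top {'fx': 444.95326297614395, 'fy': 444.95326297614395, 'cx': 255.12832833441368, 'cy': 189.66530806611877, 'dist_coeffs': array([-0.1670873,  0.       ,  0.       ,  0.       ,  0.       ]), 'R': array([[-4.68652197e-05, -9.99876316e-01,  1.57273790e-02],
       [-9.90471741e-01, -2.11950058e-03, -1.37699810e-01],
       [ 1.37716113e-01, -1.55839778e-02, -9.90349136e-01]]), 't': array([-0.11350742,  0.49434408,  1.34461831])}
0.1 [ 0.20109009 -0.61755153  0.30287057] [-0.69821627 -0.11166475  0.69850684 -0.11006006]
```

View pics/top0.png

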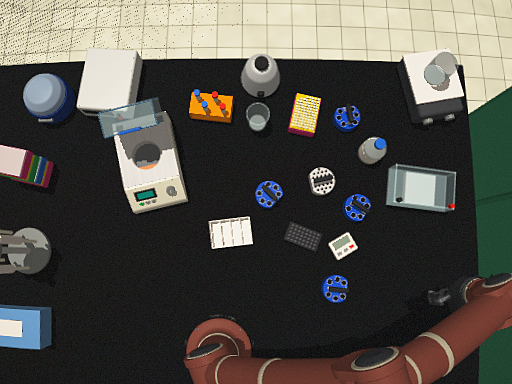

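View pics/side0.png

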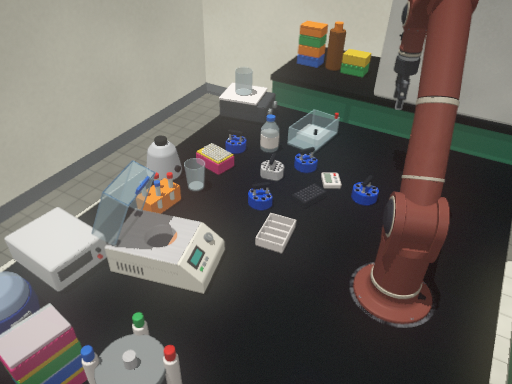

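The top view shows four blue blocks, at (268,194), (347,117), (357,207) and (336,289). The leftmost, (268,194), is the target. The heater well is at about (148,155), with the hood open behind it. Next I'll zoom in on these.

```bash
python3 - <<'E'
import cv2,numpy as np
t=cv2.imread("pics/top0.png"); s=cv2.imread("pics/side0.png")
r=lambda im,x,y,w,h,k:cv2.resize(im[y:y+h,x:x+w],None,fx=k,fy=k,interpolation=cv2.INTER_CUBIC)
a=r(t,248,174,40,40,10); b=r(s,240,176,40,40,10)
cv2.imwrite("pics/c1.png",np.hstack([a,b]))
a=r(t,95,90,100,130,4); b=r(s,90,150,140,140,4)
b=cv2.resize(b,(400,400)) if 0 else r(s,130,195,100,130,4)
cv2.imwrite("pics/c2.png",np.hstack([a,b[:a.shape[0]]]))
E
```

```text
(no output)
```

View pics/c1.png

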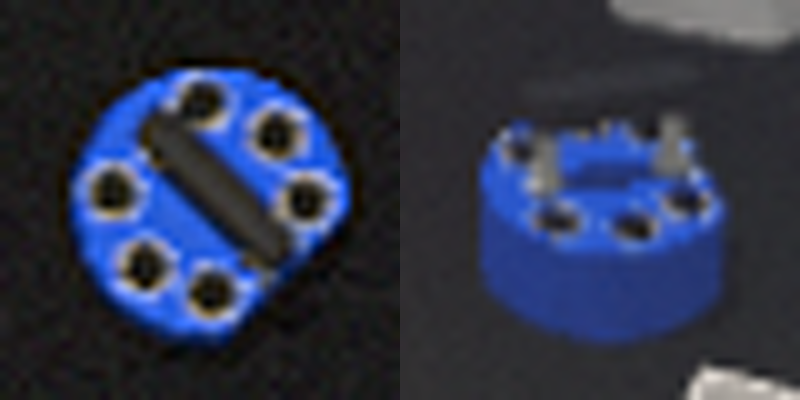

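View pics/c2.png

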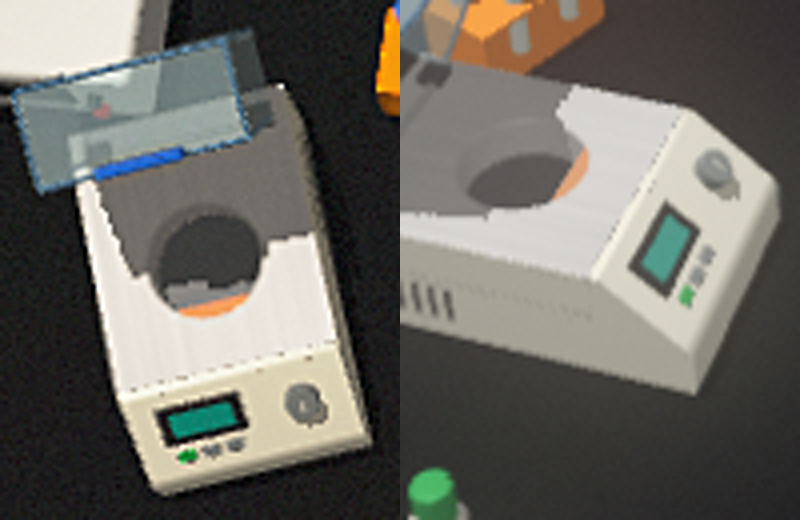

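The target's flat faces lower right in the top view, so its +x is at about 45° in the world frame. The crop centre of its six wells is about (209,197). The copper segment of the heater well and the deck corners are clear in both views. I'll cast rays from them.

```bash
cat > h.py <<'E'
import numpy as np, cv2
from scipy.optimize import least_squares
from scipy.spatial.transform import Rotation as Rn
from station import arm, snapshot, camera_info
def cast(n,px,z):
    c=camera_info(n); K=np.array([[c['fx'],0,c['cx']],[0,c['fy'],c['cy']],[0,0,1]])
    u=cv2.undistortPoints(np.array(px,float).reshape(-1,1,2),K,c['dist_coeffs']).reshape(-1,2)
    R,t=c['R'],c['t']; C=-R.T@t; D=np.c_[u,np.ones(len(u))]@R
    return C+D*((z-C[2])/D[:,2])[:,None]
def proj(n,X):
    c=camera_info(n); K=np.array([[c['fx'],0,c['cx']],[0,c['fy'],c['cy']],[0,0,1]])
    return cv2.projectPoints(np.array(X,float).reshape(-1,1,3),cv2.Rodrigues(c['R'])[0],c['t'],K,c['dist_coeffs'])[0].reshape(-1,2)
def ori(yaw,lean):   # tool x down and leaning towards yaw direction; jaws across
    c,s=np.cos(yaw),np.sin(yaw); d=np.array([np.sin(lean)*c,np.sin(lean)*s,-np.cos(lean)])
    return d,[Rn.from_matrix(np.c_[d,k*np.array([-s,c,0]),np.cross(d,k*np.array([-s,c,0]))]).as_quat() for k in(1,-1)]
E
python3 - <<'E'
from h import *
t=cv2.imread("pics/top0.png"); s=cv2.imread("pics/side0.png")
# block wells
w=np.array([(200,103),(277,133),(308,200),(212,292),(146,265),(113,190)])
W=cast("top",w/10+[248-.45,174-.45],.04)[:,:2]; print("block top c",W.mean(0), "opp",(W[:3]+W[3:])/2)
v=W[1]-W[4]; print("yaw wells",np.degrees(np.arctan2(-v[0]*-1,v[1]*-1)) , "cross dir",np.degrees(np.arctan2(v[1],v[0])))
b=cast("top",np.array([(155,125),(278,255)])/10+[248-.45,174-.45],.08)[:,:2]; v=b[0]-b[1]
print("bar mid",b.mean(0),"yaw",np.degrees(np.arctan2(v[1],v[0])),"len",np.linalg.norm(v))
# side: block wells mean from rim, read by mask: holes
ws=np.array([(520,150),(688,203),(635,227),(557,222)])-[400,0]
print("side wells",cast("side",ws/10+[240-.45,176-.45],.04)[:,:2])
leg=np.array([(543,185),(672,165)])-[400,0]
print("top wells",W)
# heater
for n,im,roi in(("top",t,(130,150,40,25)),("side",s,(160,225,25,30))):
    x,y,ww,hh=roi; B,G,R=[im[...,i].astype(int) for i in range(3)]
    m=(R-B>60)&(R>G+25); mm=np.zeros_like(m); mm[y:y+hh,x:x+ww]=m[y:y+hh,x:x+ww]
    p=np.argwhere(mm)[:,::-1]; print(n,len(p)); P=cast(n,p,.095)[:,:2]
    c=P.mean(0); u,sv,vt=np.linalg.svd(P-c); e=vt[0]; print("copper c",c,"long dir yaw",np.degrees(np.arctan2(e[1],e[0]))%180-90, "area mm2?",sv)
def fit(n,px,loc):
    P=cast(n,px,.095)[:,:2]; loc=np.array(loc)/1e3
    f=lambda q:(q[:2]+loc@np.array([[np.cos(q[2]),np.sin(q[2])],[-np.sin(q[2]),np.cos(q[2])]])-P).ravel()
    r=least_squares(f,[.6,.2,.2]); print(n,"well",r.x[:2],np.degrees(r.x[2]),"res mm",np.round(r.fun*1e3,1))
fit("top",np.array([(120,392),(335,342),(284,88)])/4+[95-.4,90-.4],[(-85,85),(-85,-85),(120,-85)])
fit("side",np.array([(195,278),(290,108)])/4+[130-.4,195-.4],[(-85,85),(-85,-85)])
E
```

```text
block top c [ 0.48268341 -0.15418466] opp [[ 0.48261739 -0.15313004]
 [ 0.48211886 -0.15488194]
 [ 0.48331398 -0.15454199]]
yaw wells 45.36601111833579 cross dir -44.63398888166421
bar mid [ 0.47960752 -0.15445387] yaw 43.114374584578044 len 0.053764579459146124
side wells [[ 0.51319978 -0.15028204]
 [ 0.45167401 -0.15351669]
 [ 0.46057598 -0.13331026]
 [ 0.48368957 -0.12255564]]
top wells [[ 0.51204692 -0.15139318]
 [ 0.50271281 -0.17521444]
 [ 0.48181489 -0.18467737]
 [ 0.45318786 -0.15486691]
 [ 0.46152492 -0.13454944]
 [ 0.48481308 -0.12440661]]
top 55
copper c [0.55617117 0.20895702] long dir yaw 14.24332122534409 area mm2? [0.10132077 0.02397382]
side 42
copper c [0.55572015 0.21050144] long dir yaw 14.059263075668383 area mm2? [0.0827607  0.01946555]
top well [0.59256022 0.21773351] 13.189247242324226 res mm [-1.1  1.9 -0.4 -1.6  1.5 -0.2]
side well [0.58894617 0.21717121] 14.046455006574714 res mm [ 0.1 -0.4 -0.1  0.4]
```

```bash
cat >> h.py <<'E'
B=np.array([.4823,-.1535]); BY=np.radians(44.5); Wl=np.array([.592,.2182]); WY=np.radians(13.9); L=np.radians(40)
def tcp(g,yaw,lean=L): return np.array(g)-.054*ori(yaw,lean)[0]
E
python3 - <<'E'
from h import *
for k in(0,1):
  for nm,g,y,l in(("grasp",[*B,.072],BY,L),("pre",[*B,.17],BY,L),("over",[*Wl,.20],WY,L),("seat",[*Wl,.135],WY,L)):
    q=arm.ik(tcp(g,y,l),ori(y,l)[1][k]); print(k,nm,None if q is None else np.round(q,2))
E
```

```text
0 grasp [ 1.32  1.11 -1.17  2.17  1.2   0.31  1.79]
0 pre [ 0.41  0.57  0.32  2.15 -1.29  0.91 -2.18]
0 over [ 0.27  0.76 -1.15  2.1   1.84  0.85 -0.22]
0 seat [ 0.24  0.93 -1.15  2.15  2.02  0.98 -0.33]
1 grasp [ 1.14  0.9  -0.8   2.17 -0.69  0.13  0.5 ]
1 pre [ 1.1   0.64 -0.7   2.12 -0.75  0.41  0.43]
1 over [-0.44  0.49 -0.02  2.12  2.42  0.21  2.13]
1 seat [-0.18  0.65 -0.39  2.16  2.34  0.48  2.27]
```

```bash
python3 - <<'E'
from h import *
for ld in(30,35):
 for k in(0,1):
  for nm,g,y in(("grasp",[*B,.072],BY),("pre",[*B,.15],BY),("over",[*Wl,.19],WY),("seat",[*Wl,.135],WY)):
    l=np.radians(ld); q=arm.ik(tcp(g,y,l),ori(y,l)[1][k]); print(ld,k,nm,None if q is None else np.round(q,2))
E
```

```text
30 0 grasp [ 0.47  0.7   0.11  2.16 -1.36  0.59 -2.11]
30 0 pre [ 0.33  0.56  0.31  2.12 -1.16  0.75 -2.36]
30 0 over [-0.57  0.51  0.21  2.   -0.11  0.12  1.5 ]
30 0 seat [-0.17  0.63 -0.39  2.04  1.63  0.32 -0.16]
30 1 grasp [ 0.95  0.78 -0.62  2.15 -0.47  0.18  0.18]
30 1 pre [ 0.93  0.6  -0.57  2.1  -0.51  0.39  0.13]
30 1 over [-0.55  0.51  0.18  2.    0.02  0.12 -1.77]
30 1 seat [-0.42  0.6  -0.02  2.04  1.73  0.11  2.82]
35 0 grasp [ 1.27  1.07 -1.17  2.16  1.2   0.38  1.74]
35 0 pre [ 0.38  0.58  0.3   2.14 -1.26  0.81 -2.23]
35 0 over [-0.04  0.56 -0.58  2.05  1.66  0.42 -0.17]
35 0 seat [ 0.25  0.91 -1.15  2.09  1.86  0.92 -0.19]
35 1 grasp [ 1.05  0.84 -0.72  2.16 -0.58  0.15  0.34]
35 1 pre [ 1.03  0.64 -0.65  2.12 -0.63  0.36  0.29]
35 1 over [-0.56  0.51  0.17  2.07  2.44  0.04  2.09]
35 1 seat [-0.3   0.61 -0.2   2.11  2.23  0.28  2.35]
```

```bash
sed -i 's/radians(40)/radians(37)/' h.py; python3 - <<'E'
from h import *
arm.move_gripper(.6)
q0=np.array(arm.read_joint_positions()); q1=np.array([1.27,.75,-1.17,2.16,1.2,.38,1.74])
for f in(.5,1):
    arm.move_j(list(q0+f*(q1-q0))); print(arm.read_time(),np.round(arm.read_tool_pos(),3),Rn.from_quat(arm.read_eef_rot()).as_matrix()[:,0].round(2))
for g in([*B,.19],[*B,.072]):
    q=arm.ik(tcp(g,BY),ori(BY,L)[1][0]); print(None if q is None else np.round(q,2))
q=arm.ik(tcp([*Wl,.2],WY),ori(WY,L)[1][0]); print(None if q is None else np.round(q,2))
E
```

```text
1.4667 [ 0.352 -0.473  0.194] [ 0.05 -0.1  -0.99]
2.675 [ 0.468 -0.202  0.217] [ 0.49  0.14 -0.86]
[ 1.32  0.77 -1.15  2.09  0.26  0.4   2.53]
[ 1.28  1.06 -1.14  2.16  1.17  0.32  1.79]
[ 0.16  0.64 -0.91  2.07  1.72  0.63 -0.17]
```

```bash
python3 - <<'E'
from h import *
o=ori(BY,L)[1][0]
arm.movep(tcp([*B,.135],BY),o); print(np.round(arm.read_joint_positions(),2))
arm.line_to(tcp([*B,.072],BY),.12); print(np.round(arm.read_ft_force(),1))
cv2.imwrite("pics/g_top.png",snapshot("top")); cv2.imwrite("pics/g_side.png",snapshot("side"))
r=lambda im,x,y,w,h,k:cv2.resize(im[y:y+h,x:x+w],None,fx=k,fy=k,interpolation=cv2.INTER_CUBIC)
cv2.imwrite("pics/c3.png",np.hstack([r(cv2.imread("pics/g_top.png"),228,154,80,80,5),r(cv2.imread("pics/g_side.png"),220,146,80,80,5)]))
print(arm.read_time(),arm.read_tool_pos(),tcp([*B,.072],BY),np.round(arm.read_joint_positions(),2))
E
```

```text
[ 1.34  1.   -1.29  2.13  0.94  0.44  1.93]
[0.1 0.1 0.2]
3.825 [ 0.45977138 -0.17623537  0.11651393] [ 0.45912078 -0.17627816  0.11512632] [ 1.26  1.03 -1.09  2.16  1.09  0.27  1.86]
```

View pics/c3.png

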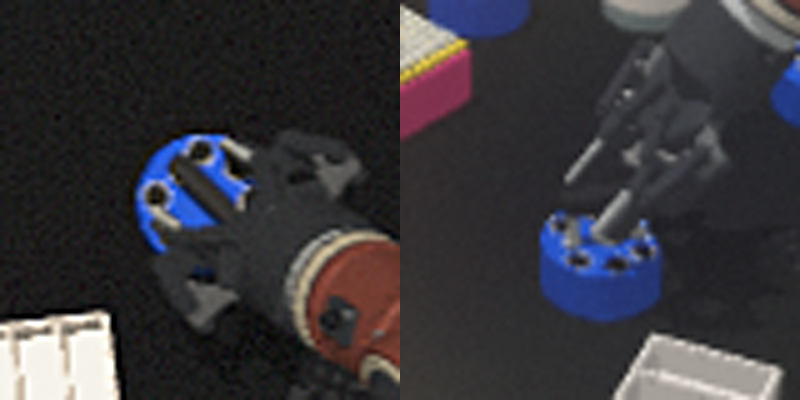

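```bash
python3 - <<'E'
from h import *
arm.move_gripper(0,70); print("open",arm.read_opening(),np.round(arm.read_ft_force(),1))
p=np.array(arm.read_tool_pos())
arm.line_to(p+[0,0,.03],.08); print(np.round(arm.read_ft_force(),2),np.round(arm.read_wrist_torque(),2))
arm.line_to(p+[0,0,.138],.15); print(np.round(arm.read_joint_positions(),2))
xw=np.array([np.cos(WY),np.sin(WY)])
g=[*(Wl-.05*xw),.21]; T=tcp(g,WY); o=ori(WY,L)[1][0]
try: arm.line_to(T,.15,ori=o)
except arm.MotionError as e: print("line",e); arm.movep(T,o)
print(np.round(arm.read_joint_positions(),2),np.round(arm.read_tool_pos()-T,4),arm.read_opening(),np.round(arm.read_ft_force(),2))
cv2.imwrite("pics/w_top.png",snapshot("top")); cv2.imwrite("pics/w_side.png",snapshot("side"))
r=lambda im,x,y,w,h,k:cv2.resize(im[y:y+h,x:x+w],None,fx=k,fy=k,interpolation=cv2.INTER_CUBIC)
cv2.imwrite("pics/c4.png",np.hstack([r(cv2.imread("pics/w_top.png"),110,110,80,80,5),r(cv2.imread("pics/w_side.png"),130,180,80,80,5)]))
print(arm.read_time())
E
```

```text
open 0.15035600117167738 [-1.3 -2.6  3.7]
[-0.46 -0.8  -3.51] [-0.75  0.67 -0.03]
[ 1.39  0.84 -1.33  2.07  0.53  0.5   2.24]
line the arm cannot follow that straight line within its joint ranges
[ 0.28  0.66 -1.15  2.18  1.73  0.79 -0.22] [ 0.     -0.0007 -0.0006] 0.1542912900563749 [ 0.11  0.17 -3.08]
7.85
```

View pics/c4.png

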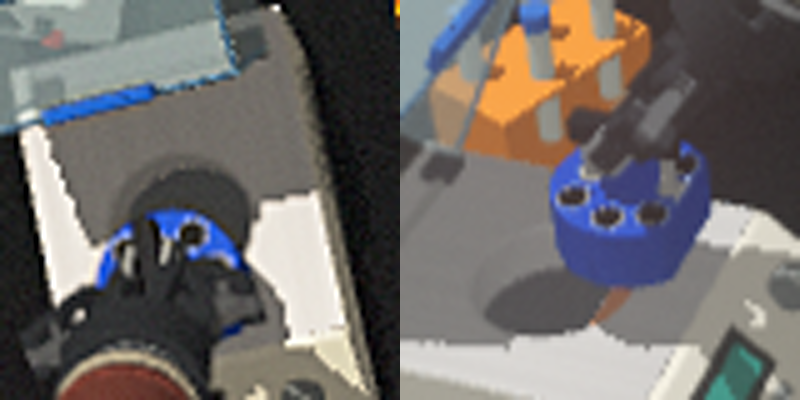

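The block hangs level, with its flat to the front. In the side crop four of its wells show at (572,197), (607,215), (652,213) and (685,160), and in the top crop one shows clearly at (190,235). I'll compare these with the positions predicted for the commanded pose.

```bash
python3 - <<'E'
from h import *
W=np.array([[.51205,-.15139],[.50271,-.17521],[.48181,-.18468],[.45319,-.15487],[.46152,-.13455],[.48481,-.12441]])
W=W-W.mean(0); W=(W-np.roll(W,3,0))/2; c,s=np.cos(BY),np.sin(BY); loc=W@np.array([[c,-s],[s,c]]); print(np.round(loc*1e3,1), np.degrees(np.arctan2(loc[:,1],loc[:,0])).round(0))
d=Rn.from_quat(arm.read_eef_rot()).as_matrix()[:,0]; g=arm.read_tool_pos()+.054*d; print("grip",g,np.degrees(np.arcsin(d[0]/1)))
a=np.radians([150-120,90,150,-150,-90,-30]); 
c,s=np.cos(WY),np.sin(WY); P=np.c_[loc@np.array([[c,s],[-s,c]])+g[:2],np.full(6,g[2]-.032)]
print("pred side crop",np.round((proj("side",P)-[130-.4,180-.4])*5+[400,0]).tolist()); print("pred top crop",np.round((proj("top",P)-[110-.4,110-.4])*5).tolist())
# detect orange chord/well rim prediction
th=np.linspace(0,2*np.pi,9)[:-1]; Q=np.c_[Wl[0]+.044*np.cos(th),Wl[1]+.044*np.sin(th),np.full(8,.095)]
print("rim side",np.round((proj("side",Q)-[130-.4,180-.4])*5+[400,0]).tolist()); print("rim top",np.round((proj("top",Q)-[109.6,109.6])*5).tolist())
E
```

```text
[[ 22.2 -19.4]
 [  0.4 -28.9]
 [-22.2 -20.4]
 [-22.2  19.4]
 [ -0.4  28.9]
 [ 22.2  20.4]] [ -41.  -89. -137.  139.   91.   43.]
grip [0.54361834 0.20535127 0.20958996] 35.70898559252223
pred side crop [[604.0, 149.0], [649.0, 145.0], [683.0, 163.0], [653.0, 211.0], [606.0, 215.0], [572.0, 196.0]]
pred top crop [[192.0, 232.0], [217.0, 265.0], [210.0, 307.0], [142.0, 324.0], [118.0, 291.0], [125.0, 249.0]]
rim side [[493.0, 251.0], [473.0, 292.0], [503.0, 327.0], [564.0, 333.0], [620.0, 307.0], [636.0, 265.0], [606.0, 232.0], [547.0, 226.0]]
rim top [[184.0, 155.0], [133.0, 176.0], [110.0, 226.0], [128.0, 276.0], [178.0, 297.0], [230.0, 276.0], [253.0, 225.0], [234.0, 175.0]]
```

The wells in hand match the prediction to about 0.3 px in the side view and about 0.5 px in the top view. Pose and yaw are therefore good. Next I lower it with force feedback.

```bash
cat > ins.py <<'E'
from h import *
o=ori(WY,L)[1][0]; off=np.zeros(2)
arm.line_to(tcp([*Wl,.187],WY),.1,ori=o); arm.pause(.2)
f0=np.array(arm.read_ft_force()); m0=np.array(arm.read_wrist_torque()); print(arm.read_time(),f0.round(2))
z=.187
for z in [.172]+list(np.arange(.168,.1329,-.004)):
    arm.line_to(tcp([*(Wl+off),z],WY),.04,ori=o)
    f=np.array(arm.read_ft_force())-f0; m=np.array(arm.read_wrist_torque())-m0
    g=arm.read_tool_pos()+.054*Rn.from_quat(arm.read_eef_rot()).as_matrix()[:,0]
    print(round(z,3),f.round(1),m.round(2),(g*1e3).round(1),round(arm.read_opening(),3))
    if f[2]>15: print("stop"); break
    if np.hypot(*f[:2])>1.5: off+=np.clip(f[:2]*3e-4,-.0015,.0015)
print(arm.read_time(),off)
E
python3 ins.py
```

```text
8.75 [-0.27  0.38 -3.08]
0.172 [ 0.3 -0.1  0.7] [-0.01 -0.07  0.01] [591.9 218.3 171.6] 0.149
0.168 [-0.3 -0.1 -0.4] [0.08 0.01 0.02] [591.9 218.1 167.7] 0.149
0.164 [-0.2  0.  -0.1] [ 0.02 -0.04 -0.03] [592.  218.2 163.9] 0.152
0.16 [ 3.3 -0.2 -1.1] [ 0.3  -0.55 -0.03] [592.6 218.4 160.1] 0.15
0.156 [ 2.8  0.5 -1. ] [ 0.14 -0.37  0.03] [593.  217.9 155.5] 0.156
0.152 [ 0.9 -0.8 -0.1] [-0.01 -0.07  0.01] [593.3 217.9 151.3] 0.154
0.148 [-0.5 -0.1  0.1] [-0.03 -0.06  0.  ] [593.5 218.1 147.5] 0.151
0.144 [ 1.4 -0.5  0.3] [ 0.06 -0.04 -0.05] [593.6 218.1 143.6] 0.151
0.14 [ 1.3  0.1 -0.4] [-0.02 -0.02 -0.04] [594.1 217.9 139.6] 0.149
0.136 [ 0.1 -1.1  0. ] [ 0.03 -0.07  0.  ] [594.1 218.1 135.7] 0.153
11.525 [ 2.22754250e-03 -6.69562692e-05]
```

```bash
python3 - <<'E'
from h import *
o=ori(WY,L)[1][0]; f0=np.array([-.27,.38,-3.08]); c=Wl+[.0022,0]
for z in(.135,.134,.133,.132,.131,.130,.129):
    arm.line_to(tcp([*c,z],WY),.03,ori=o); f=np.array(arm.read_ft_force())-f0
    g=arm.read_tool_pos()+.054*Rn.from_quat(arm.read_eef_rot()).as_matrix()[:,0]
    print(z,f.round(1),(g*1e3).round(1))
    if f[2]>3: break
cv2.imwrite("pics/s_side.png",snapshot("side")); cv2.imwrite("pics/s_top.png",snapshot("top"))
r=lambda im,x,y,w,h,k:cv2.resize(im[y:y+h,x:x+w],None,fx=k,fy=k,interpolation=cv2.INTER_CUBIC)
cv2.imwrite("pics/c5.png",np.hstack([r(cv2.imread("pics/s_top.png"),110,100,80,80,5),r(cv2.imread("pics/s_side.png"),110,180,80,80,5)]))
print(arm.read_time(),arm.read_opening())
E
```

```text
0.135 [ 0.3 -1.5  2.7] [594.4 218.3 135.4]
0.134 [-4.1 -3.4  8.6] [594.5 218.3 135.4]
12.125 0.15227553018542478
```

View pics/c5.png

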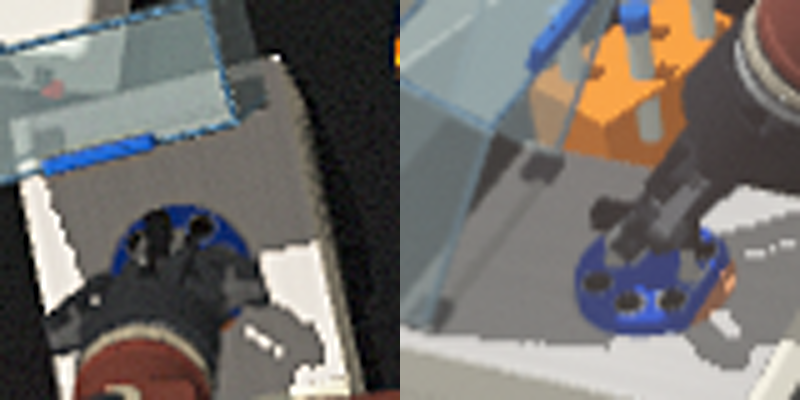

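The block is fully seated. Contact came at grip z = 135.4 mm against the expected 135, and its top is just proud of the deck. I'll release, retreat and estimate the hood angle from the blue lip.

```bash
cat >> h.py <<'E'
Wl2=Wl+[.0015,0]; XW=np.array([np.cos(WY),np.sin(WY)])
def hood(xh,zh,th,yh=0):   # hood-frame point (x back, z up from hinge; shut frame) -> world
    x=xh*np.cos(th)+zh*np.sin(th); z=-xh*np.sin(th)+zh*np.cos(th)
    return np.array([*(Wl2+(.095+x)*XW+yh*np.array([-XW[1],XW[0]])),.097+z])
E
python3 - <<'E'
from h import *
arm.move_gripper(.5); print(np.round(arm.read_ft_force(),1))
d=ori(WY,L)[0]; p=arm.read_tool_pos()
arm.line_to(p-.06*d,.1); arm.line_to(p-.13*d+[0,0,.04],.2)
print(arm.read_time(),np.round(arm.read_joint_positions(),2),np.round(arm.read_tool_pos(),3),np.round(arm.read_ft_force(),1))
cv2.imwrite("pics/r_side.png",snapshot("side")); cv2.imwrite("pics/r_top.png",snapshot("top"))
for n in("side","top"):
    im=cv2.imread(f"pics/r_{n}.png"); hsv=cv2.cvtColor(im,cv2.COLOR_BGR2HSV)
    x,y,w,h=(100,150,60,70) if n=="side" else(110,115,50,30)
    m=cv2.inRange(hsv,(105,150,100),(125,255,255)); k=np.zeros_like(m); k[y:y+h,x:x+w]=m[y:y+h,x:x+w]
    N,_,st,ce=cv2.connectedComponentsWithStats(k); print(n,[(s.tolist(),c.round(1).tolist()) for s,c in zip(st[1:],ce[1:]) if s[4]>8])
    for th in(1.08,1.12,1.16,1.2): print(th,proj(n,[hood(-.175,.004,th),hood(-.175,.004,th,.03),hood(-.175,.004,th,-.03)]).round(1).tolist())
r=lambda im,x,y,w,h,k:cv2.resize(im[y:y+h,x:x+w],None,fx=k,fy=k,interpolation=cv2.INTER_CUBIC)
cv2.imwrite("pics/c6.png",np.hstack([r(cv2.imread("pics/r_top.png"),100,90,100,100,4),r(cv2.imread("pics/r_side.png"),100,150,100,100,4)]))
E
```

```text
[-0.6 -0.4 -0.4]
13.9417 [ 0.39  0.5  -1.24  2.15  1.47  0.71 -0.01] [0.487 0.191 0.32 ] [-0.3 -0.7 -0.2]
side [([137, 177, 11, 13, 24], [142.3, 183.2]), ([154, 181, 5, 3, 11], [156.0, 182.0])]
1.08 [[147.6, 187.7], [142.1, 194.7], [152.9, 181.1]]
1.12 [[145.2, 186.3], [139.6, 193.2], [150.5, 179.7]]
1.16 [[142.7, 185.0], [137.1, 191.9], [148.1, 178.4]]
1.2 [[140.2, 183.7], [134.5, 190.6], [145.6, 177.1]]
top [([119, 127, 22, 8, 62], [129.6, 130.4]), ([144, 141, 5, 4, 12], [145.7, 142.4])]
1.08 [[131.5, 135.9], [120.8, 138.6], [142.2, 133.2]]
1.12 [[130.7, 133.4], [120.0, 136.1], [141.5, 130.7]]
1.16 [[130.0, 130.8], [119.3, 133.5], [140.8, 128.1]]
1.2 [[129.3, 128.3], [118.6, 131.0], [140.1, 125.6]]
```

View pics/c6.png

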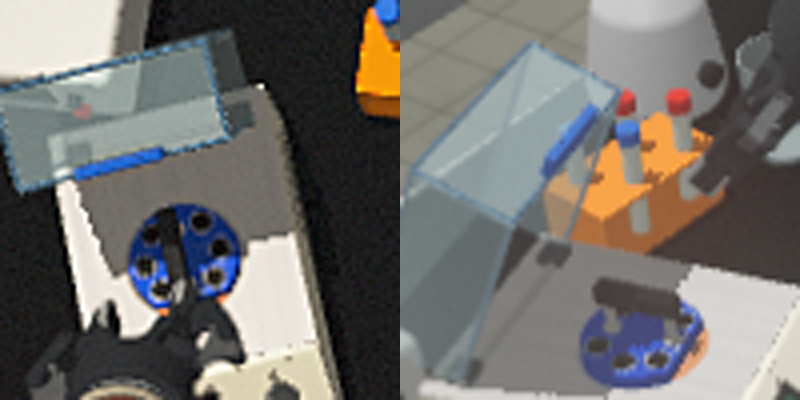

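The hood stands about 1.16 rad open: the lip centroid is at (129.6,130.4) in the top view, and the side view agrees. The block sits level in the well with its flat on the copper side. Next I plan the hood arc and check its IK.

```bash
cat >> h.py <<'E'
def push(th,lift=0.,gap=.003):
    al=np.radians(6+19*max(th,0)/1.165); ph=al+th
    d=np.array([np.sin(ph),-np.cos(ph)]); p=np.array([np.cos(ph),np.sin(ph)])
    C=np.array([s*.011*p-b*d for s in(1,-1) for b in(0,.06)])
    x=-.165-gap-C[:,0].max(); z=.008+lift-C[:,1].min()
    return hood(x,z,th)-.073*ori(WY,al)[0], ori(WY,al)[1][0], al
E
python3 - <<'E'
from h import *
arm.move_gripper(0,40)
T,o,al=push(1.165,.005,.004); d=ori(WY,al)[0]
for P,oo in[(T-.06*d,o)]+[push(t)[:2] for t in np.linspace(1.165,0,6)]:
    q=arm.ik(P,oo); print(np.round(P,3),None if q is None else np.round(q,2))
arm.movep(T-.06*d,o); print(arm.read_time(),np.round(arm.read_joint_positions(),2),np.round(arm.read_ft_force(),1),arm.read_opening())
arm.line_to(T,.08); print(np.round(arm.read_ft_force(),1),np.round(arm.read_tool_pos()-T,4))
cv2.imwrite("pics/h_side.png",snapshot("side")); cv2.imwrite("pics/h_top.png",snapshot("top"))
r=lambda im,x,y,w,h,k:cv2.resize(im[y:y+h,x:x+w],None,fx=k,fy=k,interpolation=cv2.INTER_CUBIC)
cv2.imwrite("pics/c7.png",np.hstack([r(cv2.imread("pics/h_top.png"),90,90,80,80,5),r(cv2.imread("pics/h_side.png"),100,130,80,80,5)]))
E
```

```text
[0.589 0.217 0.383] [ 0.26  0.57 -1.1   1.66  0.88  0.93  0.69]
[0.61  0.222 0.326] [ 0.23  0.68 -1.09  1.69  1.04  0.9   0.58]
[0.576 0.214 0.313] [ 0.24  0.65 -1.09  1.76  0.97  0.9   0.59]
[0.546 0.206 0.292] [ 0.25  0.65 -1.08  1.82  0.94  0.89  0.57]
[0.523 0.201 0.261] [ 0.24  0.67 -1.08  1.88  0.93  0.89  0.54]
[0.508 0.197 0.222] [ 0.23  0.73 -1.06  1.92  0.96  0.88  0.5 ]
[0.505 0.196 0.179] [ 0.2   0.81 -1.03  1.93  0.99  0.89  0.47]
15.2333 [ 0.26  0.57 -1.1   1.67  0.88  0.94  0.69] [-1.2 -0.5 -1. ] 0.0018348894596476022
[ 0.   0.8 -0.5] [-0.      0.0004  0.0005]
```

View pics/c7.png

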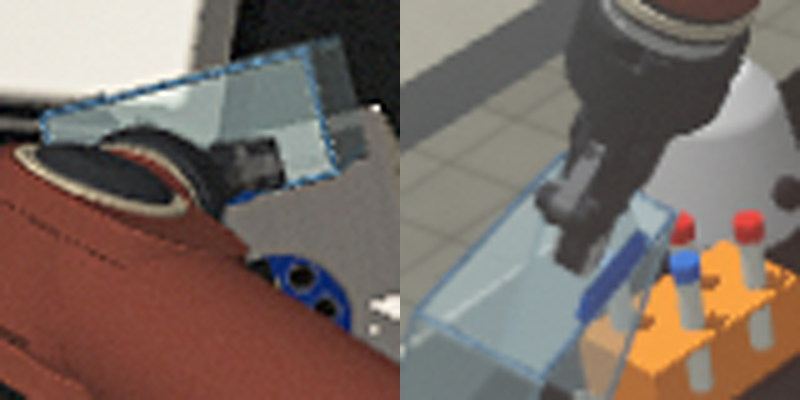

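The fingertip stands just behind the lip, close to the front face, and nothing has been touched. Now I swing the hood along the arc.

```bash
cat > swing.py <<'E'
from h import *
f0=np.array(arm.read_ft_force())
for th in np.r_[np.linspace(1.15,.05,14),.02,0,-.01,-.02,-.03]:
    P,o,al=push(th); arm.line_to(P,.1 if th>.06 else .03,ori=o)
    f=np.array(arm.read_ft_force())-f0; print(round(th,3),f.round(1))
    if np.linalg.norm(f)>(25 if th>.06 else 14): print("stop"); break
print(arm.read_time())
cv2.imwrite("pics/e_side.png",snapshot("side")); cv2.imwrite("pics/e_top.png",snapshot("top"))
r=lambda im,x,y,w,h,k:cv2.resize(im[y:y+h,x:x+w],None,fx=k,fy=k,interpolation=cv2.INTER_CUBIC)
cv2.imwrite("pics/c8.png",np.hstack([r(cv2.imread("pics/e_top.png"),95,90,100,130,4),r(cv2.imread("pics/e_side.png"),100,170,100,130,4)]))
E
python3 swing.py
```

```text
1.15 [-1.   0.5  0.7]
1.065 [-0.6 -0.6  0.5]
0.981 [-0.3 -0.1 -0.5]
0.896 [-1.6 -0.3  0.6]
0.812 [-1.  -1.1  0.8]
0.727 [-0.2 -0.5  0.5]
0.642 [-0.3 -0.2  1. ]
0.558 [ 0.2 -0.3  0.3]
0.473 [-0.8  0.   1.5]
0.388 [-0.8  0.3  0.9]
0.304 [-1.   0.4  1.1]
0.219 [-0.8  0.6  1.1]
0.135 [-0.8  0.6 -0.1]
0.05 [-0.5 -0.   0.1]
0.02 [-0.7 -0.6  0.7]
0.0 [-0.7 -0.3  0.4]
-0.01 [-2.2 -2.1  6. ]
-0.02 [-3.9 -4.2 15.5]
stop
21.7833
```

View pics/c8.png

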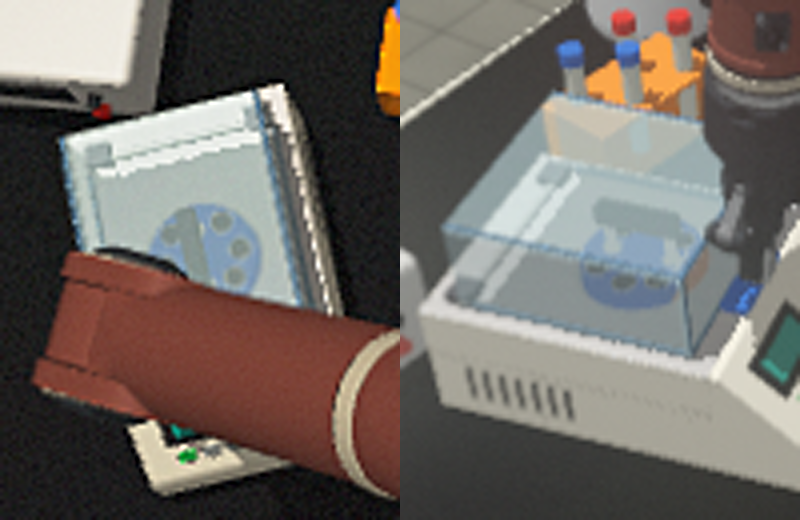

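The hood is down on the deck: force rose at the expected height, to 15 N. I'll back off forward and up, then take a final look.

```bash
python3 - <<'E'
from h import *
p=np.array(arm.read_tool_pos()); X=np.array([*XW,0])
p=p+[0,0,.004]-.008*X; arm.line_to(p,.05); p=p+[0,0,.03]-.02*X; arm.line_to(p,.1); print(np.round(arm.read_ft_force(),1))
arm.line_to(p+[0,0,.12]-.03*X,.2)
q=np.array(arm.read_joint_positions()); q[0]+=.7; arm.move_j(list(q)); arm.pause(.3)
print(arm.read_time(),np.round(arm.read_tool_pos(),3),np.round(arm.read_ft_force(),1))
s=snapshot("side");t=snapshot("top"); cv2.imwrite("pics/f_side.png",s); cv2.imwrite("pics/f_top.png",t)
for n in("side","top"): print(n,"lip pred shut",proj(n,[hood(-.175,.008,0),hood(-.185,.008,0,.03),hood(-.185,.008,0,-.03)]).round(1).tolist(), "at .03",proj(n,[hood(-.175,.008,.03)]).round(1).tolist())
r=lambda im,x,y,w,h,k:cv2.resize(im[y:y+h,x:x+w],None,fx=k,fy=k,interpolation=cv2.INTER_CUBIC)
for n,im,(x,y,w,h) in(("side",s,(165,225,40,35)),("top",t,(130,160,50,35))):
    m=cv2.inRange(cv2.cvtColor(im,cv2.COLOR_BGR2HSV),(100,190,100),(125,255,255)); k=np.zeros_like(m); k[y:y+h,x:x+w]=m[y:y+h,x:x+w]
    N,_,st,ce=cv2.connectedComponentsWithStats(k); print(n,[(a.tolist(),c.round(1).tolist()) for a,c in zip(st[1:],ce[1:]) if a[4]>5])
cv2.imwrite("pics/c9.png",np.vstack([np.hstack([r(t,95,90,100,75,4),r(s,100,190,100,75,4)]),np.hstack([cv2.resize(t,(400,300)),cv2.resize(s,(400,300))])]))
E
```

```text
[ 0.3  0.1 -0.4]
25.0833 [ 0.46  -0.149  0.33 ] [ 0.5 -0.1  0.2]
side lip pred shut [[187.3, 238.2], [186.5, 246.6], [194.9, 231.7]] at .03 [[187.0, 236.8]]
top lip pred shut [[150.4, 179.1], [141.4, 184.7], [160.9, 179.9]] at .03 [[150.0, 178.7]]
side []
top [([141, 176, 19, 9, 40], [148.2, 179.2])]
```

View pics/c9.png

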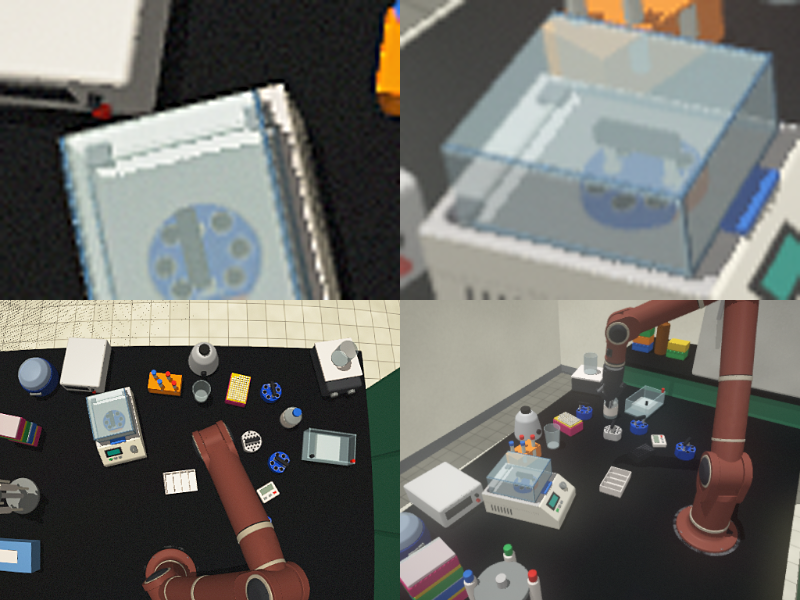

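The hood is flat on the deck, with the lip at (148,179) in the top view against (150,179) predicted for shut. The block is seated inside, the robot is clear and the bystanders look unmoved.

```bash
python3 -c "
from station import ticket,arm
print(ticket.finish_job(),arm.read_time())"
```

```text
the job is handed in; nothing more can be done
the job is handed in; nothing more can be done
```

I put the leftmost blue block in the heater well, shut the hood and handed the job in; the clock read about 25 s of the 53 s at my last reading. No verdict was reported.

- **Block:** I gripped it by its bar with the gripper leaning 37°, turned it to the well's heading of about 14° and lowered it under force control. It touched bottom with the grip 135.4 mm above the bench (expected 135) and 8.6 N of contact force. Then I released it, and the pictures show it sitting level with its flat on the copper side.
- **Hood:** I swung it shut by the lip. The force rose to about 15 N within 1–2 mm of the calculated shut height. In the final pictures it sits flat on the deck, with the lip in the top view about 2 px from its predicted shut position.
- **Robot and bench:** The robot is clear, with about 0 N at the wrist. The silver block and the other things on the bench look unmoved.

**Failed or disagreeing checks:**
- The first straight-line carry to the well was refused because of joint ranges, so I used a joint-space move instead.
- My first estimate of the well's position was about 2 mm off, and I corrected it by force during insertion.
- The last colour mask in the side view did not find the lip, so that check rests on the top view and on looking at the side picture.

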